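Refit the push-to-run knob on the tin roller

TASK

The little tin roller runs only while its speed knob is held pressed in, and the knob has come off. Take the stirring stick off the control panel and lay it flat on the bench, then fit the loose black knob on the bare D-shaft, flat to flat and fully home, and press it in against its spring. Finish there, with the fingers still on the knob keeping it pressed in; do not disturb the tin on the rollers or the other things on the bench.

Things in the scene. Friction and masses are not known exactly. Their poses are not given: they have to be found in the camera images.
- tin_roller: fixed machine: teal housing x -125..112, y -100..100 mm, 45 mm high, battery pack on its -y side to y -130; origin on the bench, x front (panel) to back. Dark panel x -120..-26, y -92..92, top 46 mm up; D-shaft at x -75, y 45. Two black rollers (24 mm thick, along y, x 35 and 85, tops 75 mm up) carry the tin between upright plates at y -74 and 74 (tops 78 mm)
- shaft_tip (a point): top end of the bare light metal D-shaft, on its axis, z up; shaft 14 mm in diameter, 27 mm above the panel (tip 73 mm above the bench), top 2.5 mm bevelled by 2 mm. Its darker milled flat faces the point's -x, 3.5 mm from the axis; at the start roughly towards the robot, up to 0.75 rad off. The shaft turns on its axis against 0.06 N m friction and stays
- shaft_push (a joint): how far the shaft is pressed down into the panel, in m: 0 = out, 0.006 = at its stop. A spring pushes it out: 3 N to start it, 7.2 N at the stop
- knob: loose black knob, 60 g, upright on the bench, 45 mm high; origin centre of underside, z up. Round hub 49 mm wide below, 36 mm at 22 mm height; above it a bar grip to 45 mm height, 44 mm long (x), 13 mm thick (y). White line on the bar's -x end. D-bore from below, 16 mm in diameter, 18 mm deep, flat on the -x side 4.5 mm from the axis, mouth bevelled 1.5 mm
- knob_pointer (a point): end of the knob's white line, top of the bar, 22 mm from the axis towards -x, 45 mm above the underside. The knob goes on only with this on the side of the shaft's flat (within about 0.17 rad). Home: shaft tip at the bore's end, knob origin 18 mm below shaft_tip, skirt 9 mm above the panel (3 mm when pressed to the stop)
- stir_stick: grey, stained wooden stirring stick, 290 x 22 x 16 mm, 70 g, lying flat across the panel just in front of the shaft, in the way of the knob's skirt; origin at the middle of its underside, x along its length, z up
- small_tin: small green and white tin, 63 mm in diameter and 51 mm long, lying on the two rollers (top about 130 mm above the bench); origin at the centre of its bottom end, z along its axis. Leave it alone
- blue_tape: roll of blue tape, 92 mm across, 30 mm high, on the bench to the right; origin at the centre of its underside. Leave it alone
- sanding_block: sanding block, 64 x 102 x 26 mm, on the bench to the right; origin at the centre of its underside. Leave it alone
- red_tin: small red and white lever-lid tin, 71 mm in diameter and 71 mm high, upright on the bench left of the machine; origin at the centre of its underside. Leave it alone
Things that resemble listed ones, but are neither listed nor needed, are in the scene too. Leave any orange look-alike of the knob alone.

How it is judged:
On the way, in this order (a step that is already met when the one before it is completed fails the run):
1. the stirring stick lies flat on the bench, off the tin roller, released (height (world z) of stir_stick below 0.025 m and angle between stir_stick's own x axis and vertical between 1.47 and 1.67 rad and contact force between stir_stick and tin_roller below 0.1 N and contact force between stir_stick and the fingers below 0.1 N and linear speed of stir_stick below 0.03 m/s), for 0.2 s.
2. the knob is home on the shaft, flat to flat, and pressed in by the fingers (horizontal distance between knob and shaft_tip below 0.004 m and z of knob in the frame of shaft_tip between -0.0205 and -0.0155 m and angle between the x axis of knob and the x axis of shaft_tip, either way round below 0.3 rad and x of knob_pointer in the frame of shaft_tip below -0.015 m and angle between knob's own z axis and vertical below 0.12 rad and value of joint shaft_push above 0.004 m and contact force between the fingers and knob above 1 N and contact force between knob and stir_stick below 0.1 N and height (world z) of stir_stick between -0.02 and 0.025 m and angle between stir_stick's own x axis and vertical between 1.47 and 1.67 rad and contact force between stir_stick and tin_roller below 0.1 N and linear speed of stir_stick below 0.03 m/s), for 0.3 s.
At the end, for the whole second after the job is handed in: Knob upright on the shaft, origin 15.5-20.5 mm below shaft_tip and within 4 mm of its axis, white line on the flat's side within 0.3 rad; fingers touch it with over 1 N; shaft_push over 4 mm; stick flat and still on the bench top, not touching roller or knob; bystanders within 30 mm of their start (all of step 2); the arm keeps its last pose, push and grip.
It fails at once if the tin on the rollers or a bystander is moved by more than 30 mm (distance of any of small_tin, blue_tape, sanding_block, red_tin from where it was at the start of the episode above 0.03 m).
It also fails if it takes over 61 s, if anything falls off the work surface, if the arm or the gripper's body presses on something with over 40 N, if the wrist force passes 120 N, or if a joint passes its speed limit or range.

ROBOT

A 7-joint arm with a two-finger parallel gripper is mounted at the origin on a cart in front of the work surface, level with it; the furniture and walls round the work are solid. World frame = base frame: x ahead of the robot, y to its left, z up, the work surface at z = 0. Lengths are in m, angles in rad, forces in N, time in s.
With the tool pointing down it reaches from about 0.35 to 0.9 m from the base axis. Payload 7.2 kg.
Tool frame: the origin (TCP) lies at the very end of the fingers, on their centre line; the grasp point (between the pads) lies 19 mm behind it (ctrl.hold_point_z is the distance from the TCP to the grasp point, in m); z points along the fingers, y is the line along which they close (so a half turn about z gives the same grasp; the last joint's range is limited). The gripper opens to 88 mm and grips with 3 to 60 N. Pads are 20 mm wide; open, the fingers measure 115 mm over their backs; the gripper's body (75 mm by 178 mm) begins 61 mm behind the grasp point.
Start: joints at [-0.068, 0.411, -0.013, 1.596, 0.006, 1.134, -0.082], TCP at [0.625, -0, 0.223] pointing down, gripper open.
Joint ranges: [-2.95, 2.95], [-0.29, 1.99], [-1.47, 1.44], [0.14, 2.54], [-1.03, 4.17], [0.13, 1.85], [-2.86, 2.86]. Speed limits (rad/s): [2.39, 2.39, 3.01, 3.01, 3.14, 3.14, 3.14].

INTERFACE

Orientations are given as a rotation vector (axis times angle).
In Python, from bench import ctrl gives the robot as it stands.
- The arm moves only by the tool move_arm, never from a script. Its argument "motion" is a list of rows, each a list of 3 entries, a list of its own where there are three numbers: the finger opening in cm, from 0 to 8.78, then the shift along the world's x, y, z in cm, then the turn, a rotation vector about the world's x, y, z in rad. A call has 1 to 20 rows; each row shifts and turns the commanded pose from where the row before left it; what a row does not reach is not made up. A row lasts 1/8 s, in which the tool goes at most 62.5 mm and 10.7 degrees, less where a joint would pass 70% of its speed; a pose out of reach is approached as far as the arm can. A call with a gripper value outside its range is refused whole. The fingers move at their own pace and stop on an object; the grip force is fixed at half the most. Time passes only in rows, so rows that do not move let the fingers close. It gives the time, the measured TCP pose, the force, the opening and the grip force at its end, in the units of the state.
- ctrl.state(): the state, without advancing time (a new reading comes with each control period).
- ctrl.camera(name): name is "scene" or "side" or "wrist"; returns the picture (480x640x3 uint8, red, green, blue); there is no depth.
- ctrl.calibration(name): a dict with "intrinsics" (3x3 intrinsics, pixels), "D" ([k1, k2, p1, p2, k3] as OpenCV has them; the pictures are not rectified), "eye" and "rotation" of the camera in the world; the wrist camera has in their place "T_tool_cam" (4x4, takes a point from camera to tool coordinates, whose origin is the TCP and whose axes are the flange's). Camera axes: x right, y down, z forward; pixel columns grow to the right and rows downward; lengths in m; the calibration is good to about 2 mm. A picture is of the moment at which its call begins: read the wrist's pose just before it. calibration takes no time and is no camera call.
- ctrl.job_done(): hands the job in; it is judged then, once.
Trained networks look in the newest picture that a camera, given by its name, has taken for a name from the list of things; names that differ only in an ending like _2 or _b are one class to them, and where a whole thing is asked for, a point or a joint stands for the part that bears it (a point fixed in the world has none). Each returns a list of dicts, best first, with "p" (0 to 1); they miss things now and then, are a little off and sometimes report something else, mostly with a low value. They report only what shows in the picture. A call takes as long as a camera call. They do not tell look-alikes from the thing itself.
- ctrl.cut_out(camera, thing): "region" (480x640 bool, what is visible of it) and "rect" ([left, top, right, bottom] in pixels, round what is visible of it).
The state is a dict: "clock": time; "joint_pos": joint angles; "joint_vel": joint speeds; "tau": joint torques, N m; "tool_pos": TCP position; "tool_rot": TCP orientation; "ft_force": force on the tool from outside, world axes, zero at the start; "ft_torque": the same for the moment, N m; "grip_width": opening from 0.0 (shut) to 1.0 (fully open); "gripper_force": force on a finger pad.
Only numpy, scipy, OpenCV 4.12 (cv2) and the standard library are available. Lean on these libraries where they do the work, as an engineer would, in place of code of your own. Each camera call takes 0.05 s, during which the arm holds its last target. There are 200 camera calls.

## Working session

There is one attempt and no reset: what is moved stays moved. The work goes in short steps, Python scripts to look and compute and a tool call to move; the robot and the scene stay as the last step left them, time stands still between calls to the robot, and variables do not carry over. Pictures are saved under pics/ and viewed, at most 13 in all, crops included, and the job is handed in when it is done.

Besides the shell and the picture viewer there is one more tool, called in YAML: its name, and indented under it one key for each argument. move_arm: Moves the arm, as the interface text tells. Its arguments: {"type":"object","properties":{"motion":{"type":"array"}},"required":["motion"]}

```bash
mkdir -p pics; ls
cat > h.py <<'E'
import numpy as np, cv2
from scipy.spatial.transform import Rotation as R
from bench import ctrl
def cam(name):
    c=ctrl.calibration(name); K=np.array(c["intrinsics"]); D=np.array(c["D"],float)
    if "eye" in c: return K,D,np.array(c["eye"]),np.array(c["rotation"])
    s=ctrl.state(); T=np.array(c["T_tool_cam"]); Rt=R.from_rotvec(s["tool_rot"]).as_matrix()
    return K,D,np.array(s["tool_pos"])+Rt@T[:3,3],Rt@T[:3,:3]
def ray(c,px):
    K,D,e,Rm=c; u=cv2.undistortPoints(np.array(px,float).reshape(-1,1,2),K,D).reshape(-1,2)
    return e,(np.c_[u,np.ones(len(u))])@Rm.T
def onz(c,px,z):
    e,d=ray(c,px); return e+d*((z-e[2])/d[:,2])[:,None]
def proj(c,P):
    K,D,e,Rm=c; q=(np.atleast_2d(P)-e)@Rm
    return cv2.projectPoints(q,np.zeros(3),np.zeros(3),K,D)[0].reshape(-1,2)
def tri(c1,p1,c2,p2):
    A=[];b=[]
    for c,p in((c1,p1),(c2,p2)):
        e,d=ray(c,p); d=d[0]/np.linalg.norm(d[0]); M=np.eye(3)-np.outer(d,d); A.append(M); b.append(M@e)
    return np.linalg.lstsq(np.vstack(A),np.hstack(b),rcond=None)[0]
def save(n,im): cv2.imwrite("pics/"+n,im[:,:,::-1])
E
python3 - <<'E'
from h import *
ims=[]
for n in("scene","side","wrist"):
    im=ctrl.camera(n); np.save(n+"0.npy",im); ims.append(im)
    K,D,e,Rm=cam(n); print(n,e.round(3),Rm[:,2].round(2),K[0,0])
    for t in("knob","shaft_tip","stir_stick","tin_roller","small_tin","blue_tape","red_tin","sanding_block"):
        print(t,[(round(o["p"],2),[int(v) for v in o["rect"]]) for o in ctrl.cut_out(n,t)][:4])
save("scene0.png",ims[0]);save("side0.png",ims[1]);save("wrist0.png",ims[2])
print(ctrl.state())
E
```

```text
picsTraceback (most recent call last):
  File "<stdin>", line 5, in <module>
IndexError: too many indices for array: array is 1-dimensional, but 2 were indexed
```

```bash
sed -i 's/np.array(c\["eye"\]),np.array(c\["rotation"\])/np.array(c["eye"]),R.from_rotvec(c["rotation"]).as_matrix()/' h.py
python3 - <<'E'
from h import *
print(ctrl.calibration("scene"))
ims=[]
for n in("scene","side","wrist"):
    im=ctrl.camera(n); np.save(n+"0.npy",im); ims.append(im)
    K,D,e,Rm=cam(n); print(n,e.round(3),Rm[:,2].round(2),K[0,0])
    for t in("knob","shaft_tip","stir_stick","tin_roller","small_tin","blue_tape","red_tin","sanding_block"):
        print(t,[(round(o["p"],2),[int(v) for v in o["rect"]]) for o in ctrl.cut_out(n,t)][:4])
save("scene0.png",ims[0]);save("side0.png",ims[1]);save("wrist0.png",ims[2])
print(ctrl.state())
E
```

```text
{'intrinsics': array([[480.08745009,   0.        , 325.00483429],
       [  0.        , 480.08745009, 240.90792716],
       [  0.        ,   0.        ,   1.        ]]), 'D': array([-0.11806083,  0.        ,  0.        ,  0.        ,  0.        ]), 'eye': array([0.14364842, 0.68498957, 1.02219655]), 'rotation': array([-0.69738225,  2.65479782, -1.05056543])}
scene [0.144 0.685 1.022] [ 0.35 -0.59 -0.73] 480.087450088526
knob [(0.77, [261, 375, 284, 395]), (0.61, [258, 414, 281, 441]), (0.37, [251, 248, 361, 344])]
shaft_tip [(0.52, [320, 304, 329, 315])]
stir_stick [(0.58, [314, 253, 372, 342])]
tin_roller [(0.89, [249, 247, 362, 345]), (0.5, [313, 253, 371, 341])]
small_tin [(0.59, [269, 251, 303, 278])]
blue_tape []
red_tin [(0.7, [219, 331, 256, 373]), (0.19, [402, 174, 435, 201])]
sanding_block [(0.72, [336, 177, 357, 204])]
side [0.385 1.102 0.942] [ 0.13 -0.79 -0.6 ] 519.8354261162227
knob [(0.86, [325, 368, 344, 397]), (0.69, [307, 334, 328, 356])]
shaft_tip []
stir_stick [(0.63, [330, 220, 348, 296])]
tin_roller [(0.84, [260, 235, 355, 298])]
small_tin [(0.93, [267, 226, 295,
[... 537 characters left out ...]
, 'joint_pos': array([-0.06818007,  0.41111632, -0.01270795,  1.59618755,  0.0056067 ,
        1.13429072, -0.08220645]), 'joint_vel': array([-0.00058758, -0.00041053,  0.00052893,  0.00057933, -0.00072651,
       -0.00060451, -0.00042642]), 'tau': array([-5.43871793e-04, -5.87736511e+01,  6.41184915e-01, -2.91378021e+01,
       -5.36534353e-02,  1.05173720e-02,  3.28342742e-05]), 'tool_pos': array([ 6.25012318e-01, -2.03463827e-05,  2.22648374e-01]), 'tool_rot': array([2.22143241e+00, 2.22141687e+00, 3.76284452e-05]), 'ft_force': array([-0.46780268, -0.64300908,  0.23076381]), 'ft_torque': array([-0.03036978, -0.07509576,  0.01207815]), 'gripper_force': 0.0, 'grip_width': 0.999683614494054}
```

Run:
```python
from h import *
s=np.load("scene0.npy");w=np.load("wrist0.npy");d=np.load("side0.npy")
a=cv2.resize(s[160:450,190:450],None,fx=2,fy=2,interpolation=3)[:580]
save("sceneA.png",a); save("wristA.png",w)
```

```text
(no output)
```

View pics/sceneA.png

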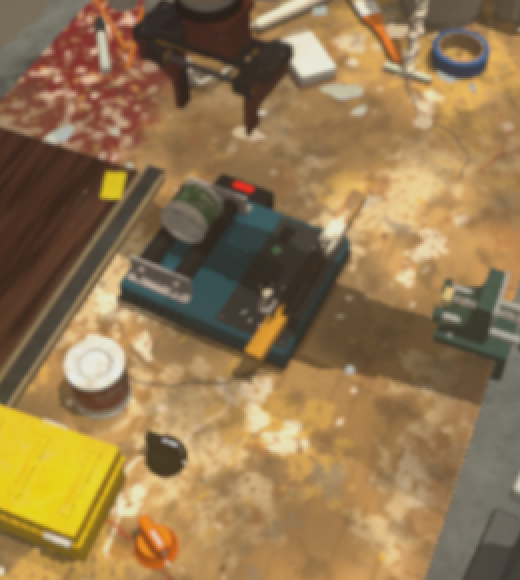

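View pics/wristA.png

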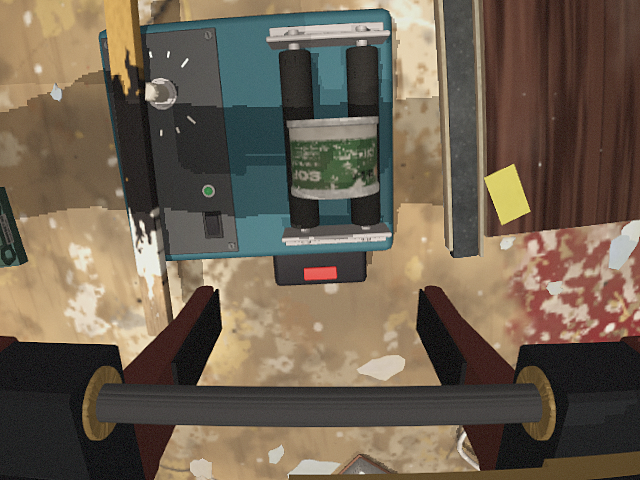

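Run:
```python
from h import *
cs,cd,cw=cam("scene"),cam("side"),cam("wrist")
print("knob",tri(cs,(272.5,385),cd,(334.5,382)), "alt",tri(cs,(272.5,385),cd,(317.5,345)))
print("scene z.02 knob",onz(cs,[(272.5,385),(269,428)],.02),"side",onz(cd,[(334.5,382),(317.5,345)],.02))
print("shaft base, z46",onz(cw,[(165,93)],.046),"tip z73",onz(cw,[(153,92)],.073), proj(cs,onz(cw,[(153,92)],.073)))
print("stick top",onz(cw,[(107,0),(140,0),(135,255),(165,255),(150,335),(172,337)],.062))
print("stick right edge bottom etc; panel corners",onz(cw,[(207,28),(238,250),(105,37)],.046))
print("red",tri(cs,(237,352),cd,(271,321)),"tape",onz(cs,[(420,187)],.015),"sand",onz(cs,[(346,190)],.02))
print("roller",onz(cs,[(249,300),(362,290),(330,344)],.03))
```

```text
knob [ 0.49641736  0.31927665 -0.05852347] alt [0.50846288 0.31475315 0.0138153 ]
scene z.02 knob [[0.50709208 0.31653115 0.02      ]
 [0.45769833 0.4043861  0.02      ]] side [[0.45698325 0.41688197 0.02      ]
 [0.50686705 0.32067824 0.02      ]]
shaft base, z46 [[0.50126192 0.10339125 0.046     ]] tip z73 [[0.50204786 0.10248548 0.073     ]] [[321.29307234 305.13640903]]
stick top [[ 0.467591    0.17091881  0.062     ]
 [ 0.49314682  0.16953738  0.062     ]
 [ 0.46731071 -0.02909457  0.062     ]
 [ 0.49385848 -0.02902543  0.062     ]
 [ 0.47033917 -0.10670794  0.062     ]
 [ 0.49086527 -0.10841843  0.062     ]]
stick right edge bottom etc; panel corners [[ 0.53847709  0.15151963  0.046     ]
 [ 0.55383028 -0.02964274  0.046     ]
 [ 0.45553535  0.14788989  0.046     ]]
red [0.61361243 0.30105105 0.05985396] tape [[ 0.47834176 -0.49261293  0.015     ]] sand [[ 0.67824834 -0.35762451  0.02      ]]
roller [[ 0.68808521  0.1531067   0.03      ]
 [ 0.45008604 -0.01696809  0.03      ]
 [ 0.44347614  0.16414246  0.03      ]]
```

move_arm:
  motion:
    - [5.5,[-4.5,4,0],[0,0,0]]
    - [5.5,[-4.5,4,0],[0,0,0]]
    - [5.5,[-4.5,4,0],[0,0,0]]
    - [5.5,[0,0,0],[0,0,0]]
    - [5.5,[0,0,0],[0,0,0]]

```text
clock: 2.02
tool_pos: [0.4906, 0.1196, 0.2231]
tool_rot: [2.221, 2.221, 0.001]
ft_force: [0.7, 0.4, -0.3]
grip_width: 0.626
gripper_force: 0.0
```

Run:
```python
from h import *
st=ctrl.state();print(st["tool_pos"],st["clock"],np.abs(st["joint_vel"]).max())
cw=cam("wrist"); im=ctrl.camera("wrist"); np.save("wrist1.npy",im)
for t in("shaft_tip","stir_stick"):
    for o in ctrl.cut_out("wrist",t)[:2]:
        print(t,o["p"],o["rect"]); m=o["region"]
        if t=="stir_stick":
            for r in range(20,480,50):
                c=np.where(m[r])[0]
                if len(c): print(r,c.min(),c.max(),onz(cw,[(c.min(),r),(c.max(),r)],.062)[:,:2].round(4).tolist())
save("wrist1.png",im)
```

```text
[0.49064621 0.11963183 0.22308008] 2.025 0.019082836868595007
shaft_tip 0.5 [323.0, 229.1, 335.1, 253.1]
stir_stick 0.84 [282.5, 144.7, 320.0, 443.8]
170 285 311 [[0.4643, 0.1621], [0.485, 0.162]]
220 287 312 [[0.465, 0.1211], [0.4856, 0.1211]]
270 288 313 [[0.4649, 0.0771], [0.4863, 0.0771]]
320 290 313 [[0.4656, 0.0293], [0.4861, 0.0293]]
370 292 315 [[0.4662, -0.0231], [0.4878, -0.0231]]
```

View pics/wrist1.png

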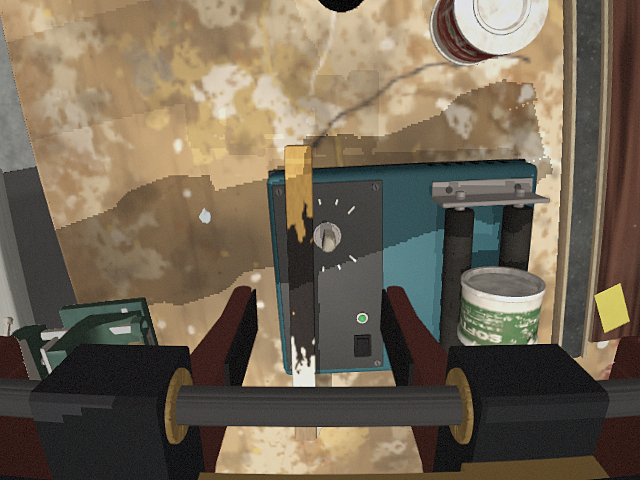

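move_arm:
  motion:
    - [5.5,[-0.7,-4.1,-2.5],[0,0,0]]
    - [5.5,[-0.7,-4.1,-2.5],[0,0,0]]
    - [5.5,[0,0,-4],[0,0,0]]
    - [5.5,[0,0,-4],[0,0,0]]
    - [5.5,[0,0,-3],[0,0,0]]
    - [5.5,[0,0,-1.3],[0,0,0]]
    - [5.5,[0,0,0],[0,0,0]]
    - [0,[0,0,0],[0,0,0]]
    - [0,[0,0,0],[0,0,0]]
    - [0,[0,0,0],[0,0,0]]
    - [0,[0,0,0],[0,0,0]]
    - [0,[0,0,0],[0,0,0]]
    - [0,[0,0,0],[0,0,0]]

```text
clock: 3.8
tool_pos: [0.4763, 0.0381, 0.0502]
tool_rot: [2.221, 2.221, 0.001]
ft_force: [-1.4, -0.8, 6.4]
grip_width: 0.248
gripper_force: 30.0
```

move_arm:
  motion:
    - [0,[0,0,3],[0,0,0]]
    - [0,[0,0,4],[0,0,0]]
    - [0,[0.9,-4.8,0],[0,0,0]]
    - [0,[0.9,-4.8,0],[0,0,0]]
    - [0,[0.9,-4.8,0],[0,0,0]]
    - [0,[0.9,-4.8,0],[0,0,0]]
    - [0,[0.9,-4.8,0],[0,0,0]]
    - [0,[0.9,-4.8,0],[0,0,0]]
    - [0,[0,0,0],[0,0,0]]
    - [0,[0,0,0],[0,0,0]]

```text
clock: 5.05
tool_pos: [0.5296, -0.2493, 0.1192]
tool_rot: [-2.221, -2.22, -0.0]
ft_force: [-0.0, 0.4, -0.4]
grip_width: 0.247
gripper_force: 30.0
```

Run:
```python
from h import *
a=ctrl.camera("scene"); b=ctrl.camera("wrist")
save("carry.png",np.hstack([cv2.resize(a[130:380,230:460],(400,435)),cv2.resize(b,(400,435))]))
cs=cam("scene"); print(proj(cs,[[.53,-.105,0],[.53,-.395,0]]), ctrl.state()["tool_pos"])
```

```text
[[350.22898098 263.69154944]
 [392.73039926 202.89394435]] [ 0.53001145 -0.2483222   0.11947619]
```

View pics/carry.png

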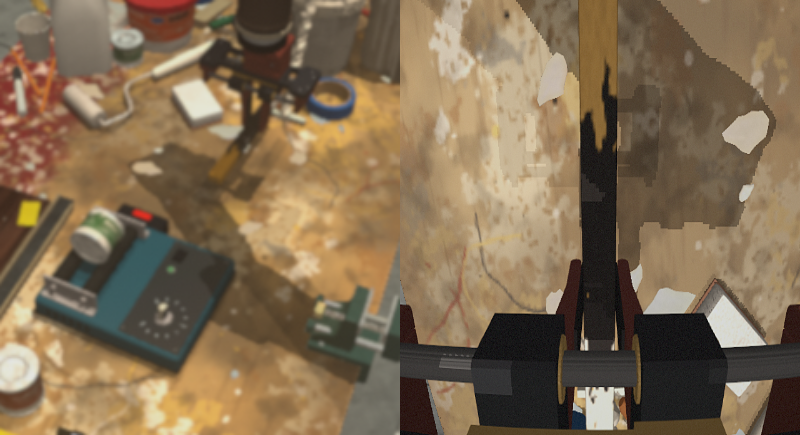

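Run:
```python
from h import *
cs=cam("scene"); print(proj(cs,[[.53,-.36,0],[.5,-.365,0],[.48,-.36,0]]).round(), onz(cs,[(382,192),(382,201),(394,200),(405,201)],0.005).round(3))
s=np.load("scene0.npy"); save("c.png",cv2.resize(s[165:285,320:450],None,fx=5,fy=5,interpolation=2)[:600])
```

```text
[[388. 209.]
 [398. 212.]
 [403. 215.]] [[ 0.58  -0.421  0.005]
 [ 0.562 -0.381  0.005]
 [ 0.53  -0.404  0.005]
 [ 0.498 -0.417  0.005]]
```

View pics/c.png

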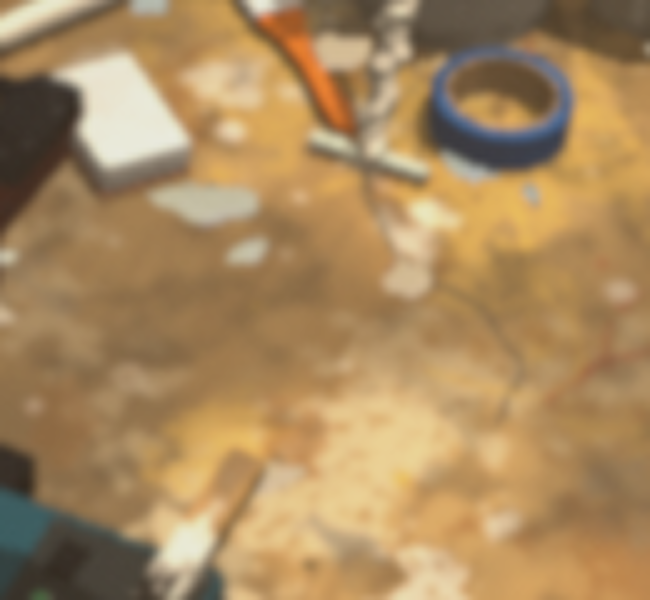

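move_arm:
  motion:
    - [0,[-3,3,0],[0,0,0]]
    - [0,[0,0,-4],[0,0,0]]
    - [0,[0,0,-4],[0,0,0]]
    - [0,[0,0,-2.4],[0,0,0]]
    - [0,[0,0,-1],[0,0,0]]
    - [0,[0,0,0],[0,0,0]]
    - [0,[0,0,0],[0,0,0]]

```text
clock: 6.02
tool_pos: [0.5007, -0.22, 0.0067]
tool_rot: [2.22, 2.221, 0.001]
ft_force: [0.8, -0.1, -0.1]
grip_width: 0.247
gripper_force: 30.0
```

move_arm:
  motion:
    - [0,[0,0,-0.3],[0,0,0]]
    - [0,[0,0,0],[0,0,0]]
    - [6,[0,0,0],[0,0,0]]
    - [6,[0,0,0],[0,0,0]]
    - [6,[0,0,0],[0,0,0]]
    - [6,[0,0,0],[0,0,0]]
    - [6,[0,0,3],[0,0,0]]
    - [6,[0,0,5],[0,0,0]]
    - [6,[0,0,6],[0,0,0]]
    - [6,[0,0,4.5],[0,0,0]]
    - [6,[-0.1,5.6,0],[0,0,0]]
    - [6,[-0.1,5.6,0],[0,0,0]]

```text
clock: 7.52
tool_pos: [0.4981, -0.1072, 0.1884]
tool_rot: [2.222, 2.218, 0.002]
ft_force: [0.5, 0.3, -0.5]
grip_width: 0.686
gripper_force: 0.0
```

move_arm:
  motion:
    - [6,[-0.1,5.6,0],[0,0,0]]
    - [6,[-0.1,5.6,0],[0,0,0]]
    - [6,[-0.1,5.6,0],[0,0,0]]
    - [6,[-0.1,5.6,0],[0,0,0]]
    - [6,[0,0,0],[0,0,0]]
    - [6,[0,0,0],[0,0,0]]

```text
clock: 8.28
tool_pos: [0.4939, 0.1153, 0.1875]
tool_rot: [2.221, 2.221, -0.001]
ft_force: [-0.2, -0.1, 0.1]
grip_width: 0.685
gripper_force: 0.0
```

Run:
```python
from h import *
st=ctrl.state();print(st["tool_pos"],st["clock"],st["joint_pos"].round(2))
im=ctrl.camera("wrist"); np.save("wristS.npy",im); np.save("camS.npy",np.array(cam("wrist"),dtype=object),allow_pickle=True)
print([(o["p"],o["rect"]) for o in ctrl.cut_out("wrist","shaft_tip")])
p=proj(cam("wrist"),[[.501,.103,.073]])[0].round().astype(int); print(p)
a=ctrl.camera("scene")
for o in ctrl.cut_out("scene","stir_stick")[:2]: print(o["p"],o["rect"])
c=im[p[1]-45:p[1]+45,p[0]-60:p[0]+60]
save("s2.png",np.hstack([cv2.resize(c,(480,360),interpolation=2),cv2.resize(a[160:330,310:460],(320,360))]))
```

```text
[0.49387061 0.11530329 0.187451  ] 8.275 [-0.23  0.25 -0.12  1.91  0.04  0.98 -0.36]
[(0.72, [316.9, 235.7, 335.7, 262.1])]
[328 252]
```

View pics/s2.png

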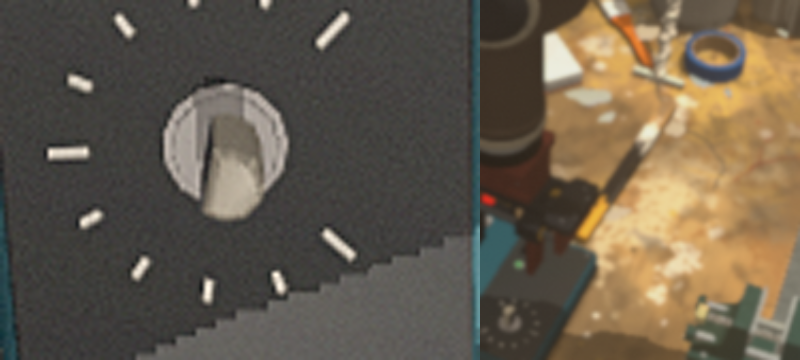

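move_arm:
  motion:
    - [6,[0.3,-3.2,-3.2],[0,0,0]]
    - [6,[0.2,-3.2,-3.2],[0,0,0]]
    - [6,[0.2,-3.1,-3.2],[0,0,0]]
    - [6,[0,0,0],[0,0,0]]
    - [6,[0,0,0],[0,0,0]]

```text
clock: 9.1
tool_pos: [0.5013, 0.021, 0.0921]
tool_rot: [2.223, 2.22, 0.001]
ft_force: [-0.0, 0.6, 0.2]
grip_width: 0.684
gripper_force: 0.0
```

```bash
cat > snap.py <<'E'
from h import *
import sys,pickle
def snap(n,things=()):
    c=cam("wrist"); im=ctrl.camera("wrist"); o={t:ctrl.cut_out("wrist",t) for t in things}
    pickle.dump((c,im,o),open(n+".pkl","wb"))
    print(n,ctrl.state()["clock"],ctrl.state()["tool_pos"].round(4),{t:[(round(q["p"],2),np.round(q["rect"]).tolist()) for q in v] for t,v in o.items()})
    return c,im,o
if __name__=="__main__": snap(sys.argv[1],sys.argv[2:])
E
python3 snap.py v1 shaft_tip
```

```text
v1 9.2 [0.5017 0.0219 0.0927] {'shaft_tip': [(0.71, [298.0, 98.0, 328.0, 135.0])]}
```

move_arm:
  motion:
    - [6,[-4,2,0],[0,0,0]]
    - [6,[-4,2,0],[0,0,0]]
    - [6,[0,0,0],[0,0,0]]
    - [6,[0,0,0],[0,0,0]]

```text
clock: 9.7
tool_pos: [0.4223, 0.0617, 0.0926]
tool_rot: [2.219, 2.222, 0.004]
ft_force: [-0.8, 0.5, 0.2]
grip_width: 0.683
gripper_force: 0.0
```

```bash
python3 snap.py v2 shaft_tip
python3 - <<'E'
from h import *
import pickle
t=[]
for n in("v1","v2"):
    c,im,o=pickle.load(open(n+".pkl","rb")); p=proj(c,[[.501,.103,.06]])[0].round().astype(int); print(n,p)
    x0,y0=max(p[0]-40,0),max(p[1]-50,0); print(x0,y0)
    t.append(cv2.resize(im[y0:y0+100,x0:x0+80],(400,500),interpolation=2))
save("s3.png",np.hstack(t))
E
```

```text
v2 9.8 [0.4224 0.0611 0.0922] {'shaft_tip': [(0.78, [453.0, 187.0, 493.0, 224.0])]}
v1 [317 117]
277 67
v2 [476 204]
436 154
```

View pics/s3.png

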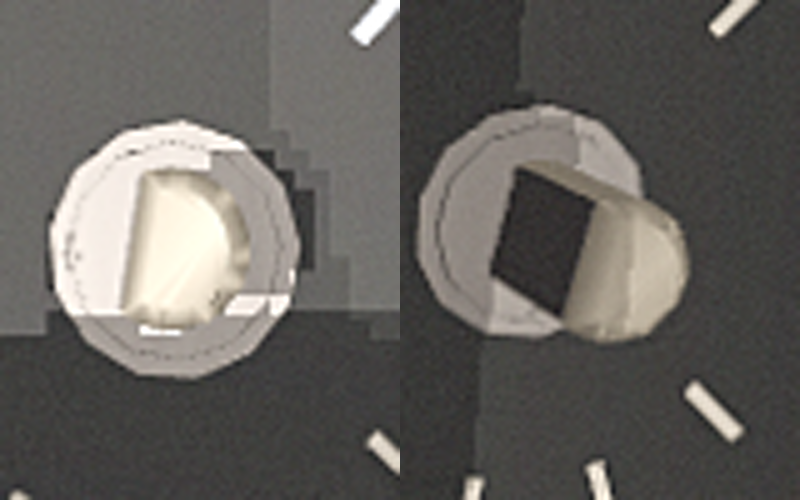

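Run:
```python
from h import *
import pickle
def rep(n,pts,z):
    c,im,o=pickle.load(open(n+".pkl","rb")); P=onz(c,pts,z); d=P[0]-P[1]; m=P.mean(0)
    a=np.arctan2(d[1],d[0])  # chord direction; normal to the flat = chord rotated +90 (towards -x)
    n_=np.array([-d[1],d[0]])/np.hypot(*d[:2]); 
    print(n,z,P[:,:2].round(4).tolist(),"len",np.linalg.norm(d).round(4),"shaft yaw",round(a-np.pi/2,3),"axis",(m[:2]-n_*.0035).round(4))
rep("v2",[(459,187),(454.4,209)],.046)
rep("v2",[(475.4,195),(468.4,217.6)],.0705)
rep("v1",[(277+28,67+35),(277+24.4,67+61.6)],.0705)
# collar circle in v1 (50..300,122..378), v2
c=pickle.load(open("v1.pkl","rb"))[0]; print(onz(c,[(277+35,67+50)],.046))
c2=pickle.load(open("v2.pkl","rb"))[0]; print(onz(c2,[(436+26,154+44.5)],.046))
# tip from two views: flat top edge mid
print(tri(c,(303.2,115.3),c2,(471.9,206.3)))
```

```text
v2 0.046 [[0.4964, 0.1091], [0.495, 0.0973]] len 0.0119 shaft yaw -0.114 axis [0.4992 0.1028]
v2 0.0705 [[0.4958, 0.1093], [0.4936, 0.0984]] len 0.0111 shaft yaw -0.201 axis [0.4981 0.1031]
v1 0.0705 [[0.4957, 0.1093], [0.494, 0.098]] len 0.0114 shaft yaw -0.148 axis [0.4983 0.1031]
[[0.49834169 0.10321059 0.046     ]]
[[0.49857154 0.10298539 0.046     ]]
[0.49485994 0.10373982 0.07007749]
```

move_arm:
  motion:
    - [7,[1,2,4],[0,0,0]]
    - [7,[2,4.8,0.4],[0,0,0]]
    - [7,[2,4.8,0.4],[0,0,0]]
    - [7,[2,4.8,0],[0,0,0]]
    - [7,[1,3.5,0],[0,0,0]]
    - [7,[0,0,0],[0,0,0]]
    - [7,[0,0,0],[0,0,0]]

```text
clock: 10.68
tool_pos: [0.5013, 0.2589, 0.1392]
tool_rot: [2.222, 2.22, -0.002]
ft_force: [0.1, 1.3, -0.3]
grip_width: 0.801
gripper_force: 0.0
```

```bash
python3 snap.py k1 knob
python3 - <<'E'
from h import *
import pickle
c,im,o=pickle.load(open("k1.pkl","rb")); p=proj(c,[[.508,.317,.03]])[0].round().astype(int); print(p)
x0,y0=max(p[0]-80,0),max(p[1]-60,0); print(x0,y0)
save("k1.png",cv2.resize(im[y0:y0+120,x0:x0+160],(800,600),interpolation=2))
E
```

```text
k1 10.775 [0.5013 0.2583 0.1395] {'knob': [(0.91, [295.0, 118.0, 366.0, 182.0]), (0.71, [307.0, 425.0, 325.0, 466.0]), (0.7, [222.0, 4.0, 297.0, 49.0])]}
[328 155]
248 95
```

View pics/k1.png

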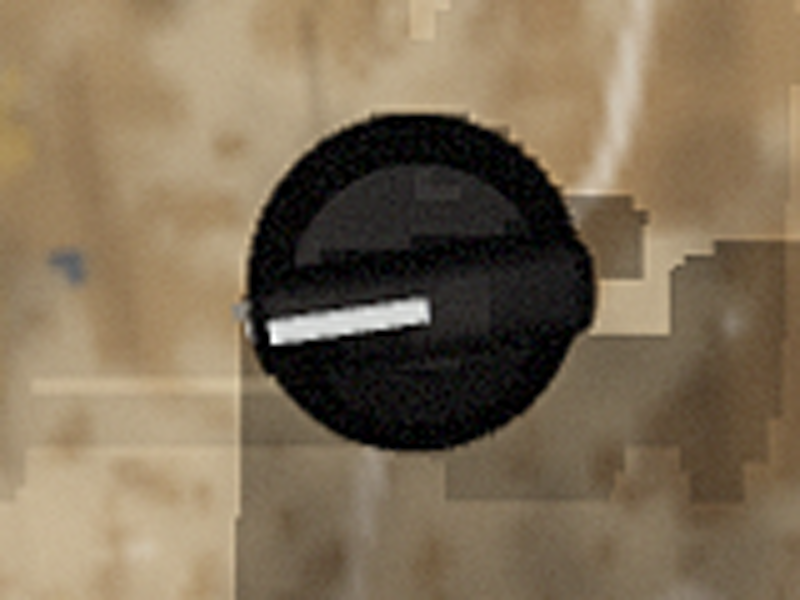

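Run:
```python
from h import *
import pickle
c,im,o=pickle.load(open("k1.pkl","rb")); f=lambda L,z: onz(c,[(248+a/5,95+b/5) for a,b in L],z)[:,:2]
P=f([(268,333),(428,310)],.045); d=P[1]-P[0]; y=np.arctan2(d[1],d[0]); print("line",P,"len",np.hypot(*d),"yaw",y,"axis via pointer",P[0]+.022*d/np.hypot(*d))
print("bar ends mid",f([(258,322),(592,288)],.045), f([(258,322),(592,288)],.045).mean(0))
print("skirt c",f([(412,282)],.004), f([(248,290),(576,290),(412,113),(412,450)],.004))
yk=y; print("cam", c[2])
```

```text
line [[0.49079262 0.31432887]
 [0.5108669  0.31717376]] len 0.020274865593255323 yaw 0.14078068118935796 axis via pointer [0.51257497 0.31741583]
bar ends mid [[0.48955334 0.31569988]
 [0.53135696 0.31994071]] [0.51045515 0.31782029]
skirt c [[0.51000227 0.31764499]] [[0.48623676 0.31652426]
 [0.53380928 0.31655061]
 [0.50984376 0.34133074]
 [0.51017666 0.29316933]]
cam [0.50157124 0.33926849 0.30102689]
```

move_arm:
  motion:
    - [5,[0.1,0.6,0],[0,0,0.171]]
    - [5,[0.1,0.6,0],[0,0,0.171]]
    - [5,[0.1,0.6,0],[0,0,0.171]]
    - [5,[0.1,0.6,0],[0,0,0.171]]
    - [5,[0.1,0.6,0],[0,0,0.171]]
    - [5,[0.1,0.6,0],[0,0,0.171]]
    - [5,[0.1,0.6,-1],[0,0,0.171]]
    - [5,[0.1,0.6,-1],[0,0,0.171]]
    - [5,[0.1,0.6,-1],[0,0,0.171]]
    - [5,[0.0,0.5,-1],[0,0,0.171]]
    - [5,[0,0,0],[0,0,0]]
    - [5,[0,0,0],[0,0,0]]

```text
clock: 12.28
tool_pos: [0.5104, 0.3181, 0.1001]
tool_rot: [-0.211, 3.134, -0.0]
ft_force: [0.6, -0.5, -0.3]
grip_width: 0.57
gripper_force: 0.0
```

```bash
python3 snap.py k2 knob
python3 - <<'E'
from h import *
import pickle
s=ctrl.state(); M=R.from_rotvec(s["tool_rot"]).as_matrix(); print("tool y dir",np.arctan2(M[1,1],M[0,1]),"z",M[:,2],s["joint_pos"].round(2))
c,im,o=pickle.load(open("k2.pkl","rb")); p=proj(c,[[.5105,.3176,.03]])[0].round().astype(int); print(p)
print(proj(c,[[.4908,.3143,.045],[.5109,.3172,.045]]))
x0,y0=max(p[0]-80,0),max(p[1]-60,0); print(x0,y0)
save("k2.png",cv2.resize(im[y0:y0+120,x0:x0+160],(800,600),interpolation=2))
E
```

```text
k2 12.375 [0.5104 0.3185 0.1003] {'knob': [(0.86, [281.0, 205.0, 353.0, 297.0])]}
tool y dir 1.706843885515523 z [ 9.17150710e-04  6.33870471e-05 -9.99999577e-01] [-0.26  0.56 -0.53  1.75  0.34  0.92  0.78]
[318 257]
[[316.57474621 232.43447195]
 [316.92721652 266.56717893]]
238 197
```

View pics/k2.png

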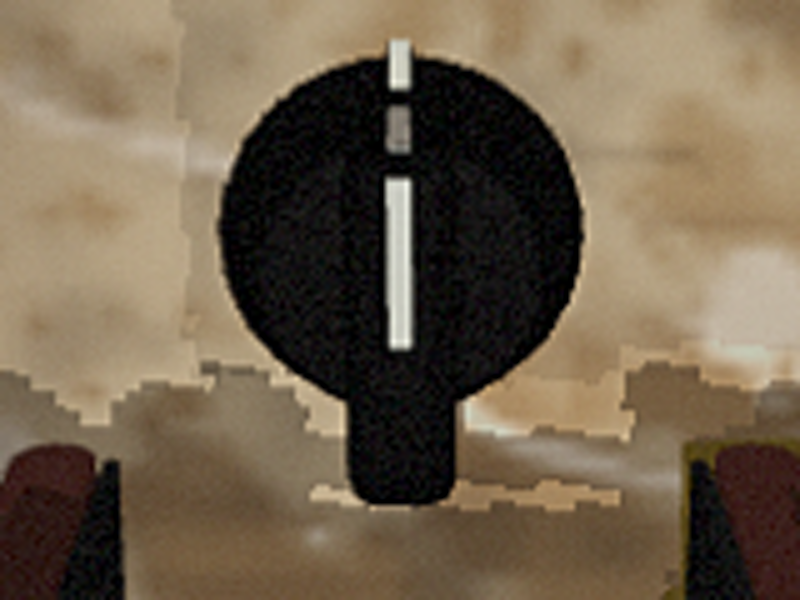

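move_arm:
  motion:
    - [5,[0,0,-3],[0,0,0]]
    - [5,[0,0,-3],[0,0,0]]
    - [5,[0,0,-1.5],[0,0,0]]
    - [5,[0,0,0],[0,0,0]]
    - [0,[0,0,0],[0,0,0]]
    - [0,[0,0,0],[0,0,0]]
    - [0,[0,0,0],[0,0,0]]
    - [0,[0,0,0],[0,0,0]]
    - [0,[0,0,0],[0,0,0]]
    - [0,[0,0,0],[0,0,0]]
    - [0,[0,0,0],[0,0,0]]

```text
clock: 13.75
tool_pos: [0.5102, 0.319, 0.025]
tool_rot: [-0.218, 3.134, 0.0]
ft_force: [-0.4, -1.0, 5.5]
grip_width: 0.144
gripper_force: 30.0
```

move_arm:
  motion:
    - [0,[0,0,3],[0,0,0]]
    - [0,[0,0,4],[0,0,0]]
    - [0,[0,0,3],[0,0,0]]
    - [0,[-0.2,-3.6,0],[0,0,-0.048]]
    - [0,[-0.2,-3.6,0],[0,0,-0.048]]
    - [0,[-0.2,-3.6,0],[0,0,-0.048]]
    - [0,[-0.2,-3.6,0],[0,0,-0.048]]
    - [0,[-0.2,-3.6,0],[0,0,-0.048]]
    - [0,[-0.2,-3.6,0],[0,0,-0.049]]
    - [0,[0,0,0],[0,0,0]]
    - [0,[0,0,0],[0,0,0]]

```text
clock: 15.12
tool_pos: [0.498, 0.1037, 0.1246]
tool_rot: [0.234, 3.133, 0.001]
ft_force: [-0.2, -0.4, -0.9]
grip_width: 0.144
gripper_force: 30.0
```

```bash
python3 snap.py m1 knob
python3 - <<'E'
from h import *
import pickle
s=ctrl.state(); M=R.from_rotvec(s["tool_rot"]).as_matrix(); print("bar yaw",np.arctan2(M[1,1],M[0,1])-np.pi/2,M[:,2].round(4),s["ft_force"],s["grip_width"])
c,im,o=pickle.load(open("m1.pkl","rb"))
y=-.15; t=s["tool_pos"]; u=np.array([np.cos(y),np.sin(y),0])
print("pointer exp",proj(c,[t+[0,0,.02]-.022*u,t+[0,0,.02]-.002*u]), "shaft base",proj(c,[[.4984,.1031,.046]]))
save("m1.png",cv2.resize(im[150:400,150:480],(790,598),interpolation=2))
E
```

```text
m1 15.225 [0.4979 0.1044 0.1246] {'knob': [(0.98, [268.0, 237.0, 370.0, 376.0])]}
bar yaw -0.14775319931629238 [ 0.e+00  8.e-04 -1.e+00] [-0.25782329  0.80174763 -0.97091411] 0.14905532528473422
pointer exp [[320.20129906 279.76317378]
 [320.07180221 326.7487881 ]] shaft base [[317.55267297 253.8096074 ]]
```

View pics/m1.png

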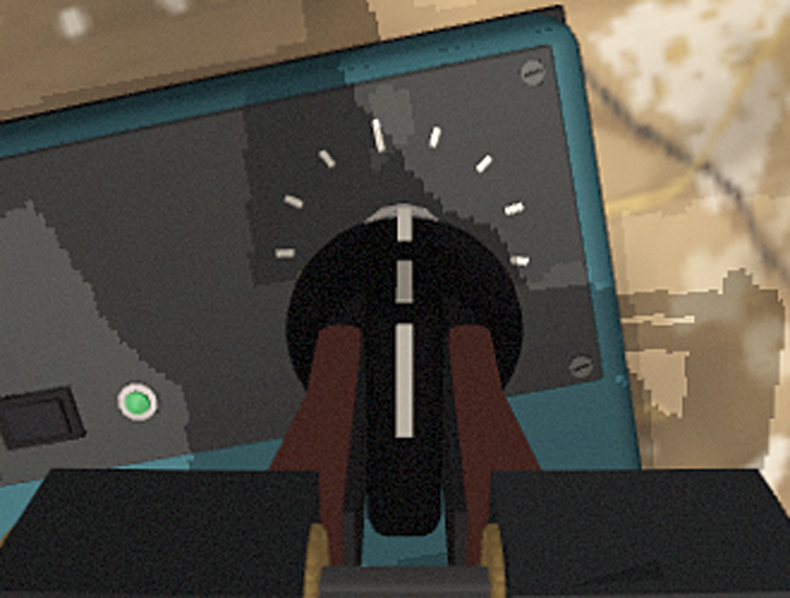

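Run:
```python
from h import *
import pickle
c,im,o=pickle.load(open("m1.pkl","rb")); c1=pickle.load(open("v1.pkl","rb"))[0]
A=onz(c1,[(277+10,67+50),(277+60,67+50)],.047); print(A)
f=np.array([.4984-.0125*np.cos(.15),.1031+.0125*np.sin(.15),.047]); print("far point",proj(c,[f,onz(c1,[(277+10.5,67+46)],.047)[0]]), "obs 317.9 235.3")
# skirt silhouette predicted for knob axis at (.4985,.104), underside .0996
a=np.linspace(0,2*np.pi,200)
for z,r in((.0996,.0245),(.1216,.018)):
    p=proj(c,np.c_[.4985+r*np.cos(a),.104+r*np.sin(a),0*a+z]); print(z,p.min(0),p.max(0))
print("obs skirt x",150+287/2.394,150+523/2.394,"top row ~",150+215/2.392)
```

```text
[[0.48599064 0.1032383  0.047     ]
 [0.5107179  0.10320286 0.047     ]]
far point [[317.56040431 235.14057063]
 [317.91126169 235.45812163]] obs 317.9 235.3
0.0996 [270.4288457 240.9139864] [367.84094762 330.83603445]
0.1216 [279.31806642 269.60473879] [359.12415473 341.97607085]
obs skirt x 269.8830409356725 368.4628237259816 top row ~ 239.88294314381272
```

move_arm:
  motion:
    - [0,[0,-0.1,-1.5],[0,0,0]]
    - [0,[0,0,-0.7],[0,0,0]]
    - [0,[0,0,-0.3],[0,0,0]]
    - [0,[0,0,-0.3],[0,0,0]]
    - [0,[0,0,-0.3],[0,0,0]]
    - [0,[0,0,0],[0,0,0]]

```text
clock: 15.98
tool_pos: [0.498, 0.102, 0.0936]
tool_rot: [0.235, 3.133, 0.0]
ft_force: [-0.3, -0.7, -0.3]
grip_width: 0.147
gripper_force: 30.0
```

move_arm:
  motion:
    - [0,[0,0.05,-0.3],[0,0,0]]
    - [0,[0,0,-0.3],[0,0,0]]
    - [0,[0,0,-0.3],[0,0,0]]
    - [0,[0,0,-0.2],[0,0,0]]
    - [0,[0,0,0],[0,0,0]]

```text
clock: 16.6
tool_pos: [0.4979, 0.1025, 0.0825]
tool_rot: [-0.235, -3.133, 0.0]
ft_force: [0.0, -0.4, -1.0]
grip_width: 0.143
gripper_force: 30.0
```

move_arm:
  motion:
    - [0,[0,0,-0.2],[0,0,0]]
    - [0,[0,0,-0.2],[0,0,0]]
    - [0,[0,0,-0.1],[0,0,0]]
    - [0,[0,0,0],[0,0,0]]
    - [0,[0,0,0],[0,0,0]]

```text
clock: 17.23
tool_pos: [0.4981, 0.1025, 0.0778]
tool_rot: [0.235, 3.132, 0.0]
ft_force: [-0.2, -0.1, 3.4]
grip_width: 0.144
gripper_force: 30.0
```

move_arm:
  motion:
    - [0,[0,0,-0.2],[0,0,0]]
    - [0,[0,0,-0.15],[0,0,0]]
    - [0,[0,0,0],[0,0,0]]
    - [0,[0,0,0],[0,0,0]]

```text
clock: 17.73
tool_pos: [0.4982, 0.1025, 0.0743]
tool_rot: [0.235, 3.132, 0.0]
ft_force: [-0.8, -0.4, 5.6]
grip_width: 0.144
gripper_force: 30.0
```

move_arm:
  motion:
    - [0,[0,0,-0.15],[0,0,0]]
    - [0,[0,0,-0.1],[0,0,0]]
    - [0,[0,0,0],[0,0,0]]
    - [0,[0,0,0],[0,0,0]]

```text
clock: 18.23
tool_pos: [0.4985, 0.1026, 0.0734]
tool_rot: [0.235, 3.131, -0.001]
ft_force: [-6.3, -1.8, 24.1]
grip_width: 0.146
gripper_force: 30.0
```

move_arm:
  motion:
    - [0,[0,0,0.08],[0,0,0]]
    - [0,[0,0,0],[0,0,0]]
    - [0,[0,0,0],[0,0,0]]
    - [0,[0,0,0],[0,0,0]]

```text
clock: 18.73
tool_pos: [0.4984, 0.1026, 0.0735]
tool_rot: [0.235, 3.132, -0.0]
ft_force: [-3.7, -0.4, 16.0]
grip_width: 0.148
gripper_force: 30.0
```

```bash
python3 snap.py f1 knob
python3 - <<'E'
from h import *
import pickle
c,im,o=pickle.load(open("f1.pkl","rb")); a=ctrl.camera("scene"); s=ctrl.state(); print(s["ft_force"],s["tool_pos"])
t=s["tool_pos"]; y=-.148; u=np.array([np.cos(y),np.sin(y),0])
print("pointer exp",proj(c,[t+[.0005,0,.02]-.020*u,t+[.0005,0,.02]]))
save("f1.png",np.hstack([cv2.resize(im[150:400,150:480],(480,364)),cv2.resize(a[150:390,230:440],(318,364))]))
E
```

```text
f1 18.825 [0.4984 0.1025 0.0735] {'knob': [(0.93, [268.0, 240.0, 368.0, 376.0])]}
[-3.8936366  -0.73702414 15.89564811] [0.49837521 0.10257182 0.07353475]
pointer exp [[318.49230032 286.34377861]
 [318.56824015 332.78698895]]
```

View pics/f1.png

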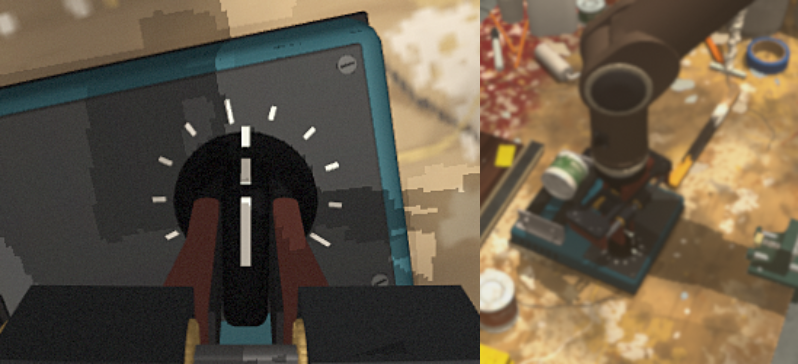

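```bash
python3 -c "
from bench import ctrl
print(ctrl.job_done())"
```

```text
the job is handed in; nothing more can be done
None
```

I handed the job in at 18.8 s on the clock. The stick lies flat on the bench, and the black knob is on the shaft with its white line on the flat's side, held pressed against the stop at about 16 N. The tin and bystanders looked undisturbed in the last picture, and the judge returned no verdict.

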